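Sort the parts of stripped fishing reels into their trays

TASK

Sort the reel parts lying on the bench: one spool upright in each bay of the divided wooden tray, both cranks lying flat on the floor of the shallow white tray, knobs up and not one on the other, and the brass gear in the round dish with its shaft up. Set the parts down rather than dropping or throwing them, and leave the oil bottle and the grease jar standing where they are.

Things in the scene. Friction and masses are not known exactly. Their poses are not given: they have to be found in the camera images.
- spool_large: The larger fishing-reel spool, bare metal, loose, standing upright: round skirt 48 mm across and 10 mm high at the bottom, narrower barrel, upper lip 44 mm across whose top is 32 mm up, and on it a black plastic drag knob 20 mm across and 14 mm high (top at 46 mm), good to grip from above. Origin: centre of the underside; z up along its axis.
- spool_small: The smaller fishing-reel spool, bare metal, loose, standing upright: round skirt 38 mm across and 10 mm high at the bottom, narrower barrel, upper lip 35 mm across whose top is 24 mm up, and on it a black plastic drag knob 16 mm across and 14 mm high (top at 38 mm), good to grip from above. Origin: centre of the underside; z up along its axis.
- crank_large: The longer reel crank, loose, lying flat: straight metal arm 14 mm wide, 10 mm high; at one end a dark hub 20 mm across, 16 mm high, at the other an upright black knob 22 mm across, top 34 mm up; 70 mm between hub and knob axes. Origin: underside, under the middle of the arm (near its balance point; grip across the arm here). x points along the arm from hub to knob, z up.
- crank_small: The shorter reel crank, loose, lying flat: straight metal arm 14 mm wide, 10 mm high; at one end a dark hub 20 mm across, 16 mm high, at the other an upright black knob 22 mm across, top 28 mm up; 56 mm between hub and knob axes. Origin: underside, under the middle of the arm (near its balance point; grip across the arm here). x points along the arm from hub to knob, z up.
- gear: Brass toothed drive gear of a reel, loose, lying flat: 43 mm across the teeth and 8 mm thick, a collar 18 mm across up to 14 mm, then an upright steel shaft 10 mm across whose top is 40 mm up, good to grip. Origin: centre of the underside; z up along the shaft.
- two_bay_tray: Light wooden tray that stands fast on the bench, for the spools: 164 mm (its x) by 114 mm (its y), walls 5 mm thick and 20 mm high, floor 4 mm thick, a 6 mm divider of wall height across the middle (at x = 0, along y), so two bays, each 74 by 104 mm inside, centred at x = +40 and -40 mm. Origin: centre of the underside; z up.
- flat_tray: Undivided shallow white metal tray that stands fast on the bench, for the cranks: 150 mm (its x) by 130 mm (its y), walls 3 mm thick and 14 mm high, floor 3 mm thick. Origin: centre of the underside; z up.
- round_dish: Round steel dish that stands fast on the bench, for the gear: 106 mm across the rim, 16 mm high, wall and floor 3 mm thick, flat floor about 94 mm across inside. Origin: centre of the underside; z up.
- oil_bottle: Bystander: small loose yellow oil bottle with a red cap, 32 mm across, 66 mm high, standing among the parts. Origin: centre of its underside.
- grease_jar: Bystander: small loose amber grease jar with a white cap, 40 mm across, 42 mm high, standing among the parts. Origin: centre of its underside.
There are look-alikes about, which are no part of the job. Leave any orange or purple look-alike of the crank_small alone.

How it is judged:
By the outcome, as a careful person would: the job done as asked, in the order asked, and still so for the second after the job is handed in, with the robot touching nothing.
It also fails if it takes over 115 s, if anything falls off the work surface, if the arm or the gripper's body presses on something with over 40 N, if the wrist force passes 120 N, or if a joint passes its speed limit or range.

ROBOT

A 6-joint arm with a two-finger parallel gripper is mounted at the origin on the work surface. World frame = base frame: x ahead of the robot, y to its left, z up, the work surface at z = 0. Lengths are in m, angles in rad, forces in N, time in s.
With the tool pointing down it reaches from about 0.3 to 0.85 m from the base axis. Payload 4.2 kg.
Tool frame: the origin (TCP) lies at the very end of the fingers, on their centre line; the grasp point (between the pads) lies bot.grip_depth behind it (bot.grip_depth is the distance from the TCP to the grasp point, in m); z points along the fingers, y is the line along which they close (so a half turn about z gives the same grasp; the last joint's range is limited). The gripper opens to 91 mm and grips with 3 to 60 N. Pads are 32 mm wide; open, the fingers measure 118 mm over their backs; the gripper's body (76 mm by 178 mm) begins 60 mm behind the grasp point.
Start: joints at [1.161, 0.32, 1.565, -0, 1.257, -0.02], TCP at [0.219, 0.532, 0.214] pointing down, gripper open.
Joint ranges: [-3.11, 3.11], [-0.84, 2.01], [0.21, 2.61], [-1.34, 4.49], [0.05, 2.63], [-2.56, 2.56]. Speed limits (rad/s): [2.57, 2.57, 3.14, 3.14, 3.14, 3.14].

INTERFACE

Orientations are given as a 3x3 rotation matrix whose columns are the frame's x, y, z axes.
In Python, from cell import bot, grab_frame gives the robot as it stands.
- The arm moves only by the tool send_rows, never from a script. Its argument "motion" is a list of rows, each a list of 7 numbers: the turn, a rotation vector about the world's x, y, z in rad, then the shift along the world's x, y, z in mm, then the opening, from -1 (shut) to 1 (fully open). A call has 1 to 8 rows; each row shifts and turns the commanded pose from where the row before left it; what a row does not reach is not made up. A row lasts 1/8 s, in which the tool goes at most 62.5 mm and 10.7 degrees, less where a joint would pass 70% of its speed; a pose out of reach is approached as far as the arm can. A call with a gripper value outside its range is refused whole. The fingers move at their own pace and stop on an object; the grip force is fixed at half the most. Time passes only in rows, so rows that do not move let the fingers close. It gives the time, the measured TCP pose, the force, the opening and the grip force at its end, in the units of the state.
- bot.get_obs(): the state, without advancing time (a new reading comes with each control period).
- grab_frame(name): name is "side" or "top"; returns a dict with "image" (400x640x3 uint8, red, green, blue), "vfov" (degrees; the focal length in pixels is half the picture's height over the tangent of half this angle, whatever the lens; pixels are square), "cx", "cy" (the principal point, pixels), "R" (3x3) and "t" (3): a world point X has camera coordinates R X + t. Camera axes: x right, y down, z forward; pixel columns grow to the right and rows downward; lengths in m; the calibration is good to about 2 mm. A picture is of the moment at which its call begins. There is no depth.
- bot.close_job(): hands the job in; it is judged then, once.
The state is a dict: "time": time; "qpos": joint angles; "qvel": joint speeds; "joint_torque": joint torques, N m; "tcp_pos": TCP position; "tcp_rot": TCP orientation; "force": force on the tool from outside, world axes, zero at the start; "torque": the same for the moment, N m; "gripper_width": finger opening in m; "finger_force": force on a finger pad.
Only numpy, scipy, OpenCV 4.12 (cv2) and the standard library are available. Lean on these libraries where they do the work, as an engineer would, in place of code of your own. Each camera call takes 0.05 s, during which the arm holds its last target. There are 200 camera calls.

## Working session

There is one attempt and no reset: what is moved stays moved. The work goes in short steps, Python scripts to look and compute and a tool call to move; the robot and the scene stay as the last step left them, time stands still between calls to the robot, and variables do not carry over. Pictures are saved under pics/ and viewed, at most 17 in all, crops included, and the job is handed in when it is done.

Besides the shell and the picture viewer there is one more tool, called after ">>>" as name(argument=value, ...), one argument or row to a line, values as JSON. send_rows: Moves the arm, as the interface text tells. Its arguments: {"type":"object","properties":{"motion":{"type":"array","items":{"type":"array","items":{"type":"number"}}}},"required":["motion"]}

```bash
mkdir -p pics; ls
python3 - <<'E'
from cell import bot, grab_frame
import cv2
o=bot.get_obs(); print(o['time'],o['tcp_pos'],o['tcp_rot'],o['gripper_width'],bot.grip_depth)
for n in("top","side"):
    f=grab_frame(n); cv2.imwrite(f"pics/{n}0.png",f["image"][:,:,::-1]); print(n,f["vfov"],f["cx"],f["cy"],f["R"],f["t"])
E
```

```text
pics
0.0 [0.21830021 0.53141792 0.21310186] [[-9.24989836e-01  3.79991212e-01 -6.93828933e-04]
 [ 3.79991845e-01  9.24988373e-01 -1.64547688e-03]
 [ 1.65169407e-05 -1.78569873e-03 -9.99998406e-01]] 0.09101708023704821 0.0188
top 54.00796577764249 323.93938720491883 201.05492226408407 [[ 9.61301193e-04 -9.99928384e-01 -1.19291142e-02]
 [-9.99153063e-01 -4.69693630e-04 -4.11453046e-02]
 [ 4.11367549e-02  1.19585641e-02 -9.99081959e-01]] [-0.00916138  0.56085666  0.9283373 ]
side 56.096555173476624 323.89280515241944 204.45960846122003 [[ 0.96201367 -0.27255474  0.01560801]
 [-0.12284894 -0.48324867 -0.86682112]
 [ 0.24379876  0.83197634 -0.49837489]] [-0.5287456   0.1044403   0.74755418]
```

View pics/top0.png

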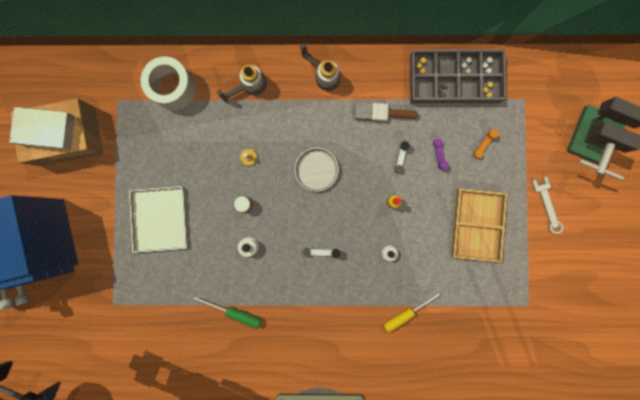

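View pics/side0.png

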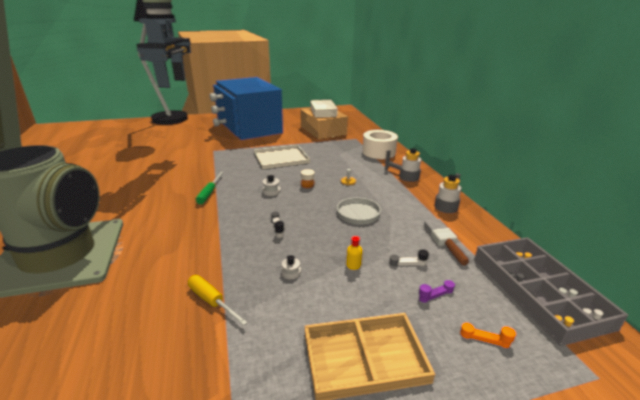

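The top view has the robot at the bottom, with x up the image and y to the left. In pixels:
- Flat tray about (159,220), dish (317,170), two-bay tray (480,225).
- Large spool (247,246), small spool (390,254), gear (249,157).
- Cranks (403,155) and (322,253).
- Bottle (395,202), jar (242,205).

The side view agrees. Next I'll zoom in to measure.

```bash
cat > h.py <<'E'
import numpy as np, cv2
from cell import bot, grab_frame
def K(f):
    F=200/np.tan(np.radians(f["vfov"])/2); return np.array([[F,0,f["cx"]],[0,F,f["cy"]],[0,0,1]])
def toplane(f,uv,z):
    d=f["R"].T@np.linalg.inv(K(f))@[uv[0],uv[1],1]; c=-f["R"].T@f["t"]
    return c+d*(z-c[2])/d[2]
def proj(f,X):
    p=K(f)@(f["R"]@np.array(X)+f["t"]); return p[:2]/p[2]
def blobs(m,lo=6):
    n,l,s,c=cv2.connectedComponentsWithStats(m.astype(np.uint8)); return [(c[i],s[i],l==i) for i in range(1,n) if s[i,4]>=lo]
E
python3 - <<'E'
from h import *
f=grab_frame("top"); im=f["image"]; np.save("top0.npy",im)
hsv=cv2.cvtColor(im,cv2.COLOR_RGB2HSV)
roi=np.zeros(im.shape[:2],bool); roi[128:268,122:515]=1
dark=(im.max(2)<62)&roi
for c,s,_ in blobs(dark): print("dark",c.round(1),s)
w=(hsv[...,1]<70)&(hsv[...,2]>165)&roi
for c,s,_ in blobs(w,8): print("white",c.round(1),s)
b=(hsv[...,1]>110)&roi
for c,s,m in blobs(b,8): print("sat",c.round(1),s,im[m].mean(0).round())
print(im[240:255,240:256].max(2)); print(im[247:260,300:345].max(2))
a=cv2.resize(im[130:268,215:415,::-1],None,fx=4,fy=4,interpolation=cv2.INTER_CUBIC); cv2.imwrite("pics/z1.png",a)
E
```

```text
dark [404.5 145.2] [401 142   8   7  43]
dark [246.  247.5] [243 245   7   6  30]
dark [335.9 253.1] [333 250   7   7  43]
dark [390.6 253.6] [389 252   4   4  13]
white [400.8 157.4] [397 150   8  15  82]
white [317.1 170.4] [ 299  152   37   38 1100]
white [245.3 154.8] [244 154   4   3   9]
white [167.5 187.6] [165 187   6   2   8]
white [159.9 220. ] [ 135  189   51   63 2837]
white [129.1 193.6] [129 191   2   7   8]
white [241.  203.6] [234 196  15  16 190]
white [246.  245.7] [238 237  18  20 172]
white [388.  252.2] [382 245  15  16 119]
white [320.3 252. ] [311 249  20   7 118]
sat [485.5 143. ] [473 129  26  30 283] [183. 117.  44.]
sat [440.2 154.1] [435 139  13  30 170] [133.  68. 138.]
sat [248.3 157. ] [240 149  18  17 213] [177. 147.  69.]
sat [479.2 225.2] [ 452  189   55   73 3462] [189. 149.  83.]
sat [394.  201.3] [387 195  15  14 166] [175. 113.  43.]
sat [250.6 205.6] [248 200   5  12  16] [84. 62. 45.]
[[153 178 192 204 207 212 212 209 210 205 205 190 175 158 151 145]
 [181 199 205 209 210 208 206 206 207 209 211 203 191 166 147 136]
 [195 209 208 204 199 198 19
[... 2575 characters left out ...]
7 107 114 131 135 138 137
  131 128 126 136 139 141 133 128 122 120 120 117 114 102  79  63  51  47
   49  48  58  66  75  86  87  87  88]
 [138 131 127 121 116 118 120 116 111 106 110 107 112 122 129 136 132 134
  132 129 125 129 131 130 127 125 123 122 122 117 116 109 105  87  67  63
   62  63  69  76  77  85  85  88  85]
 [139 136 132 125 126 127 125 128 132 130 120 124 126 128 134 136 135 133
  131 134 133 134 133 130 130 129 129 127 125 119 117 118 120 107  97  95
   98  98  94  88  87  82  83  85  88]
 [137 136 133 128 132 129 133 134 136 134 132 131 132 133 135 134 137 129
  133 135 132 135 131 133 129 130 131 131 124 123 121 121 125 122 121 120
  126 125 117 111 101  93  90  89  91]]
```

View pics/z1.png

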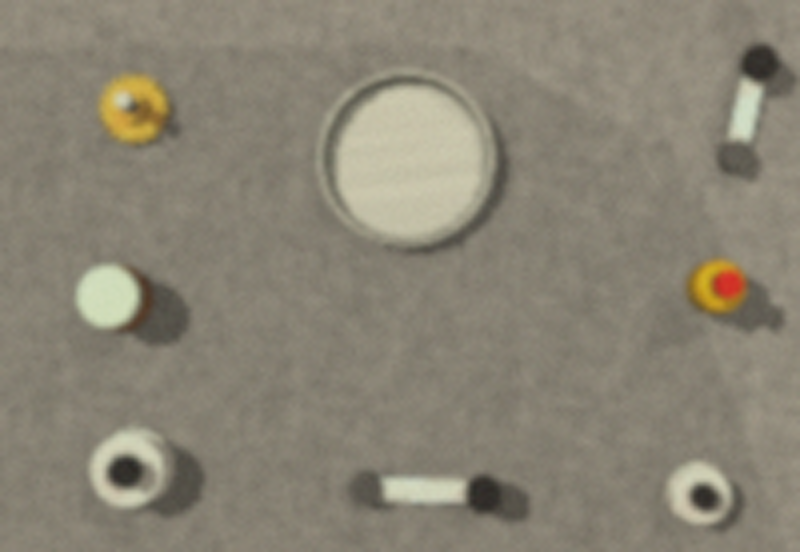

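Run:
```python
from h import *
f=grab_frame("top"); im=f["image"]; v=im.max(2).astype(float); hsv=cv2.cvtColor(im,cv2.COLOR_RGB2HSV)
print("cam",(-f["R"].T@f["t"]).round(3))
def cen(x0,x1,y0,y1,t): 
    m=np.zeros(v.shape,bool); m[y0:y1,x0:x1]=v[y0:y1,x0:x1]<t
    c,s,_=max(blobs(m,3),key=lambda b:b[1][4]); return c,s[4]
P=lambda n,uv,z: print(n,np.round(uv,1),(toplane(f,uv,z)*1000).round(1)) 
for n,w,t,z in [("LSknob",(236,258,236,260),75,.044),("SSknob",(382,400,245,262),75,.036),("LCknob",(330,344,246,260),72,.032),("SCknob",(398,412,139,153),72,.026),("LChub",(301,311,248,259),106,.016),("SChub",(394,406,164,174),106,.016)]:
    c,a=cen(*w,t); P(n,c,z); print(a)
def sat(x0,x1,y0,y1,cond):
    m=np.zeros(v.shape,bool); m[y0:y1,x0:x1]=cond[y0:y1,x0:x1]; p=np.argwhere(m)[:,::-1].astype(np.float32); return p
w=(hsv[...,1]<60)&(v>165)
for n,box in (("LC",(309,334,246,258)),("SC",(394,410,148,168))):
    p=sat(*box,w); c,d=p.mean(0),cv2.fitLine(p,cv2.DIST_L2,0,.01,.01).ravel(); P(n+" arm",c,.01); a=toplane(f,c,.01); b=toplane(f,c+10*d[:2],.01); e=b-a; print(np.degrees(np.arctan2(e[1],e[0])))
# circles
(c,r)=cv2.minEnclosingCircle(sat(238,262,145,168,hsv[...,1]>100)); P("gear disc",c,.006); print(r)
p=sat(238,262,145,168,hsv[...,1]>100); P("gear mean",p.mean(0),.006)
p=sat(240,252,148,160,(hsv[...,1]<90)&(v>150)); P("gear shaft",p.mean(0),.038); print(len(p))
for n,box,z in (("LS",(230,262,232,262),.032),("SS",(378,402,241,264),.024)):
    p=sat(*box,v>165); c,r=cv2.minEnclosingCircle(p); P(n+" lip",c,z); print(r)
# trays
sa=(hsv[...,1]>95); p=sat(448,512,184,268,sa); r=cv2.minAreaRect(p); print("wood",r); [P("c",q,.02) for q in cv2.boxPoints(r)]; P("mid",r[0],.02)
p=sat(122,192,178,258,(v>150)&(im[...,1]>im[...,0])); r=cv2.minAreaRect(p); print("white",r); [P("c",q,.014) for q in cv2.boxPoints(r)]; P("mid",r[0],.014)
p=sat(290,345,142,198,v>150); c,r=cv2.minEnclosingCircle(p); P("dish",c,.016); print(r)
p=sat(380,405,188,212,hsv[...,1]>130); P("bottle",p.mean(0),.05)
p=sat(228,250,190,216,w); P("jar",p.mean(0),.042)
```

```text
cam [ 0.522 -0.02   0.95 ]
LSknob [246.  247.5] [452.2 170.5  44. ]
38
SSknob [390.8 253.9] [ 437.4 -163.9   36. ]
19
LCknob [336.  253.3] [438.2 -37.2  32. ]
58
SCknob [404.5 145.4] [ 692.1 -199.5   26. ]
51
LChub [306.4 252.1] [439.4  32.7  16. ]
57
SChub [398.5 169.6] [ 636.  -186.6   16. ]
67
LC arm [320.4 252. ] [ 4.392e+02 -4.000e-01  1.000e+01]
-92.49450285193222
SC arm [400.9 157.4] [ 666.1 -193.6   10. ]
-12.143907765358502
gear disc [248.3 157. ] [668.1 175.    6. ]
8.791413307189941
gear mean [248.4 157.1] [667.8 174.6   6. ]
gear shaft [245.4 153.2] [671.9 175.3  38. ]
17
LS lip [247.  246.5] [453.7 170.7  32. ]
9.962529182434082
SS lip [389.3 252.7] [ 439.2 -162.4   24. ]
7.794192790985107
wood ((479.28521728515625, 225.220458984375), (51.111473083496094, 70.21330261230469), 4.969740867614746)
c [450.8 258. ] [ 426.8 -307.1   20. ]
c [456.9 188. ] [ 591.5 -323.5   20. ]
c [507.8 192.5] [ 581.  -443.1   20. ]
c [501.7 262.4] [ 416.7 -425.9   20. ]
mid [479.3 225.2] [ 503.7 -374.9   20. ]
white ((157.0568084716797, 218.82366943359375), (63.022708892822266, 54.62885284423828), 86.05481719970703)
c [127.6 189.3] [588.9 463.5  14. ]
c [182.1 185.5] [598. 332.  14.]
c [186.5 248.4] [447.6 319.2  14. ]
c [132.  252.1] [438.4 449.8  14. ]
mid [157.1 218.8] [518.  391.1  14. ]
dish [322. 163.] [651.8  -4.1  16. ]
30.413911819458008
bottle [394.  201.2] [ 559.  -169.7   50. ]
jar [241.1 203.6] [553.6 183.3  42. ]
```

>>> send_rows(
  motion=[
    [0, 0, -0.1475, 29.3, -45.1, -1.6, 0],
    [0, 0, -0.1475, 29.3, -45.1, -1.6, 0],
    [0, 0, -0.1475, 29.3, -45.1, -1.6, 0],
    [0, 0, -0.1475, 29.3, -45.1, -1.6, 0],
    [0, 0, -0.1475, 29.3, -45.1, -1.6, 0],
    [0, 0, -0.1475, 29.3, -45.1, -1.6, 0],
    [0, 0, -0.1475, 29.3, -45.1, -1.6, 0],
    [0, 0, -0.1475, 29.3, -45.1, -1.6, 0],
  ],
)

```text
time: 1.2
tcp_pos: [0.4536, 0.1695, 0.2012]
tcp_rot: [[0.004, 1.0, 0.0], [1.0, -0.004, 0.0], [0.0, 0.0, -1.0]]
force: [0.7, 0.9, -0.6]
gripper_width: 0.0459
finger_force: 0.0
```

>>> send_rows(
  motion=[
    [0, 0, 0, 0, 0, -40, 0],
    [0, 0, 0, 0, 0, -40, 0],
    [0, 0, 0, 0, 0, -30, 0],
    [0, 0, 0, 0, 0, 0, 0],
  ],
)

```text
time: 1.7
tcp_pos: [0.4512, 0.1704, 0.0893]
tcp_rot: [[-0.001, 1.0, -0.005], [1.0, 0.001, -0.002], [-0.002, -0.005, -1.0]]
force: [-0.2, 0.5, 0.5]
gripper_width: 0.0454
finger_force: 0.0
```

```bash
cat > st.py <<'E'
from h import *
o=bot.get_obs(); R=o["tcp_rot"]
print(round(o["time"],2),"tcp",(o["tcp_pos"]*1000).round(1),"yaw",np.degrees(np.arctan2(R[1,1],R[0,1])).round(1),"tz",R[:,2].round(4),"w",round(o["gripper_width"]*1000,1),"ff",o["finger_force"],"F",o["force"].round(1),"q6",o["qpos"][5].round(2))
E
python3 st.py
python3 - <<'E'
from h import *
f=grab_frame("side"); cv2.imwrite("pics/s1.png",f["image"][:,:,::-1])
E
```

```text
1.7 tcp [451.2 170.4  89.3] yaw 0.1 tz [-0.0051 -0.0018 -1.    ] w 45.4 ff 0.0 F [-0.2  0.5  0.5] q6 0.34
```

View pics/s1.png

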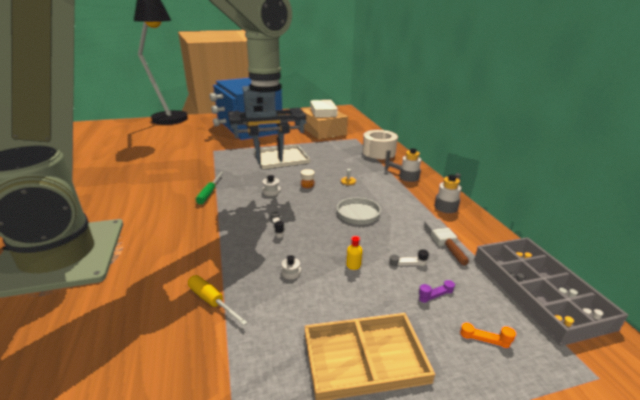

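The gripper sits over the large spool, with fingers at about (270,160) and the spool at (270,186). I'll descend and grip.

>>> send_rows(
  motion=[
    [0, 0, 0, 0, 0, -30, 0],
    [0, 0, 0, 0, 0, -15, 0],
    [0, 0, 0, 0.5, 0, -9, 0],
    [0, 0, 0, 0, 0, 0, -0.9],
    [0, 0, 0, 0, 0, 0, -0.9],
    [0, 0, 0, 0, 0, 0, -0.9],
    [0, 0, 0, 0, 0, 0, -0.9],
    [0, 0, 0, 0, 0, 0, -0.9],
  ],
)

```text
time: 2.75
tcp_pos: [0.4534, 0.1712, 0.0377]
tcp_rot: [[-0.001, 1.0, 0.0], [1.0, 0.001, 0.0], [0.0, 0.0, -1.0]]
force: [-2.0, -0.3, 5.3]
gripper_width: 0.0185
finger_force: 30.0
```

>>> send_rows(
  motion=[
    [0, 0, 0, 0, 0, 10, -0.9],
    [0, 0, 0, 0, 0, 30, -0.9],
    [0, 0, 0, 0, 0, 40, -0.9],
    [0, 0, 0, 0, -20, 30, -0.9],
    [0, 0, 0, 6, -40, 0, -0.9],
    [0, 0, 0, 8, -50, 0, -0.9],
    [0, 0, 0, 8, -50, 0, -0.9],
    [0, 0, 0, 8, -50, 0, -0.9],
  ],
)

```text
time: 3.75
tcp_pos: [0.4837, -0.0406, 0.1476]
tcp_rot: [[-0.001, 1.0, 0.001], [1.0, 0.001, -0.0], [-0.0, 0.001, -1.0]]
force: [0.6, -0.5, -1.4]
gripper_width: 0.0185
finger_force: 29.9
```

>>> send_rows(
  motion=[
    [0, 0, 0, 10, -55, 0, -0.9],
    [0, 0, 0, 10, -55, 0, -0.9],
    [0, 0, 0, 10, -55, 0, -0.9],
    [0, 0, 0, 10, -55, 0, -0.9],
    [0, 0, 0, 10, -55, 0, -0.9],
    [0, 0, 0, 10, -46, 0, -0.9],
    [0, 0, 0, 0, -20, 0, -0.9],
    [0, 0, 0, 0, 0, 0, -0.9],
  ],
)

```text
time: 4.75
tcp_pos: [0.5429, -0.3804, 0.1468]
tcp_rot: [[0.001, 1.0, -0.001], [1.0, -0.001, 0.001], [0.001, -0.001, -1.0]]
force: [-0.1, 0.1, 0.2]
gripper_width: 0.0187
finger_force: 29.9
```

```bash
python3 st.py
python3 - <<'E'
from h import *
f=grab_frame("side"); cv2.imwrite("pics/s2.png",f["image"][:,:,::-1])
E
```

```text
4.75 tcp [ 542.9 -380.4  146.8] yaw -0.0 tz [-6.e-04  9.e-04 -1.e+00] w 18.7 ff 29.925083220005035 F [-0.1  0.1  0.2] q6 -0.63
```

View pics/s2.png

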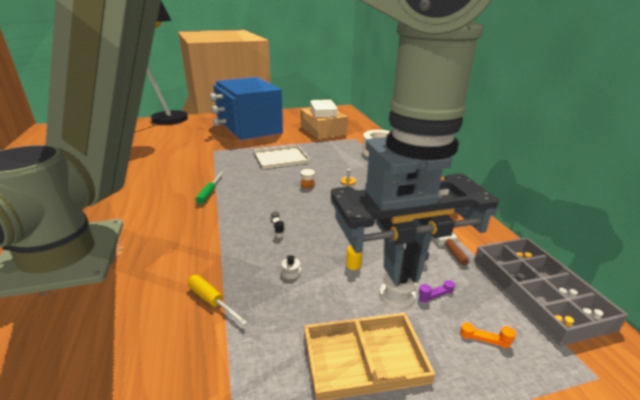

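The spool hangs upright in the fingers at about (400,290), above the far bay. I'll lower it.

>>> send_rows(
  motion=[
    [0, 0, 0, 0, 0, -30, -0.9],
    [0, 0, 0, 0, 0, -40, -0.9],
    [0, 0, 0, 0, 0, -22, -0.9],
    [0, 0, 0, 0, 0, -8, -0.9],
    [0, 0, 0, 0, 0, -3, -0.9],
    [0, 0, 0, 0, 0, -1, -0.9],
    [0, 0, 0, 0, 0, 0, -0.9],
  ],
)

```text
time: 5.68
tcp_pos: [0.5439, -0.3801, 0.0442]
tcp_rot: [[-0.001, 1.0, 0.001], [1.0, 0.001, -0.001], [-0.001, 0.001, -1.0]]
force: [-0.5, -0.2, -1.2]
gripper_width: 0.0186
finger_force: 29.9
```

>>> send_rows(
  motion=[
    [0, 0, 0, 0, 0, -1.5, -0.9],
    [0, 0, 0, 0, 0, 0, -0.9],
  ],
)

```text
time: 5.92
tcp_pos: [0.5435, -0.3801, 0.0419]
tcp_rot: [[-0.001, 1.0, 0.0], [1.0, 0.001, -0.0], [-0.0, 0.0, -1.0]]
force: [0.1, -0.2, 0.3]
gripper_width: 0.0188
finger_force: 29.9
```

>>> send_rows(
  motion=[
    [0, 0, 0, 0, 0, -0.5, -0.5],
    [0, 0, 0, 0, 0, 0, -0.2],
    [0, 0, 0, 0, 0, 0, 0],
    [0, 0, 0, 0, 0, 15, 0],
    [0, 0, 0, 0, 0, 40, 0],
    [0, 0, 0, 0, 0, 45, 0],
    [0, 0, 0, -20, 43, 0, 0],
    [0, 0, 0, -22, 44, 0, 0],
  ],
)

```text
time: 6.92
tcp_pos: [0.5016, -0.2926, 0.143]
tcp_rot: [[-0.0, 1.0, 0.003], [1.0, 0.0, -0.002], [-0.002, 0.003, -1.0]]
force: [-0.7, 0.4, 0.8]
gripper_width: 0.0455
finger_force: 0.0
```

>>> send_rows(
  motion=[
    [0, 0, 0, -21, 44, 0, 0],
    [0, 0, 0, -21, 44, 0, 0],
    [0, 0, 0, -21, 42, 0, 0],
    [0, 0, 0, 0, 0, -30, 0],
    [0, 0, 0, 0, 0, 0, 0],
  ],
)

```text
time: 7.55
tcp_pos: [0.4374, -0.1622, 0.111]
tcp_rot: [[-0.002, 1.0, -0.002], [1.0, 0.002, 0.001], [0.001, -0.002, -1.0]]
force: [-0.5, 0.4, 0.8]
gripper_width: 0.0458
finger_force: 0.0
```

```bash
python3 st.py
python3 - <<'E'
from h import *
f=grab_frame("top"); im=f["image"]; v=im.max(2)
cv2.imwrite("pics/t3.png",cv2.resize(im[130:270,340:540,::-1],None,fx=4,fy=4,interpolation=cv2.INTER_CUBIC))
m=np.zeros(v.shape,bool); m[180:240,455:512]=v[180:240,455:512]<75
for c,s,_ in blobs(m,8): print(c.round(1),s,(1000*toplane(f,c,.048)).round(1))
E
```

```text
7.55 tcp [ 437.4 -162.2  111. ] yaw 0.1 tz [-1.9e-03  7.0e-04 -1.0e+00] w 45.8 ff 0.0 F [-0.5  0.4  0.8] q6 -0.38
[484.2 208.5] [481 206   8   6  40] [ 542.5 -376.    48. ]
```

View pics/t3.png

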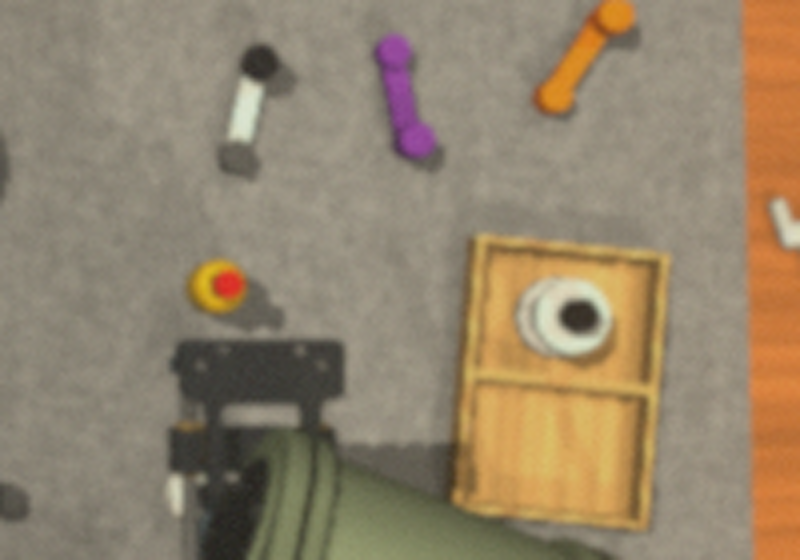

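The large spool stands upright in the far bay, with its knob at (484,208). Its measured x agrees with the TCP to 1 mm. Now I'll grip the small spool.

>>> send_rows(
  motion=[
    [0, 0, 0, 0.5, -0.5, -40, 0],
    [0, 0, 0, 0, 0, -28, 0],
    [0, 0, 0, 0, 0, -14, 0],
    [0, 0, 0, 0, 0, 0, -0.9],
    [0, 0, 0, 0, 0, 0, -0.9],
    [0, 0, 0, 0, 0, 0, -0.9],
    [0, 0, 0, 0, 0, 0, -0.9],
    [0, 0, 0, 0, 0, 0, -0.9],
  ],
)

```text
time: 8.6
tcp_pos: [0.4391, -0.1636, 0.0298]
tcp_rot: [[-0.001, 1.0, 0.001], [1.0, 0.001, -0.0], [-0.0, 0.001, -1.0]]
force: [-2.3, -0.8, 5.2]
gripper_width: 0.0144
finger_force: 29.9
```

>>> send_rows(
  motion=[
    [0, 0, 0, 0, 0, 10, -0.9],
    [0, 0, 0, 0, 0, 35, -0.9],
    [0, 0, 0, 0, 0, 40, -0.9],
    [0, 0, 0, 5, -40, 10, -0.9],
    [0, 0, 0, 5, -50, 0, -0.9],
    [0, 0, 0, 5, -50, 0, -0.9],
    [0, 0, 0, 5, -49, 0, -0.9],
    [0, 0, 0, 5, -22, 0, -0.9],
  ],
)

```text
time: 9.6
tcp_pos: [0.464, -0.377, 0.1244]
tcp_rot: [[0.001, 1.0, 0.001], [1.0, -0.001, -0.001], [-0.001, 0.001, -1.0]]
force: [0.7, 0.1, -2.0]
gripper_width: 0.0145
finger_force: 29.8
```

>>> send_rows(
  motion=[
    [0, 0, 0, 0, 0, -20, -0.9],
    [0, 0, 0, 0, 0, -40, -0.9],
    [0, 0, 0, 0, 0, -20, -0.9],
    [0, 0, 0, 0, 0, -6, -0.9],
    [0, 0, 0, 0, 0, -2, -0.9],
    [0, 0, 0, 0, 0, -1, -0.9],
    [0, 0, 0, 0, 0, 0, -0.9],
  ],
)

```text
time: 10.48
tcp_pos: [0.4643, -0.3747, 0.036]
tcp_rot: [[-0.001, 1.0, 0.001], [1.0, 0.001, -0.001], [-0.001, 0.001, -1.0]]
force: [0.4, 0.2, -0.9]
gripper_width: 0.0144
finger_force: 29.8
```

```bash
python3 st.py
python3 - <<'E'
from h import *
f=grab_frame("side"); cv2.imwrite("pics/s4.png",cv2.resize(f["image"][200:400,220:500,::-1],None,fx=2,fy=2))
E
```

```text
10.47 tcp [ 464.3 -374.7   36. ] yaw 0.1 tz [ 0.0013 -0.001  -1.    ] w 14.4 ff 29.813135862350464 F [ 0.4  0.2 -0.9] q6 -0.7
```

View pics/s4.png

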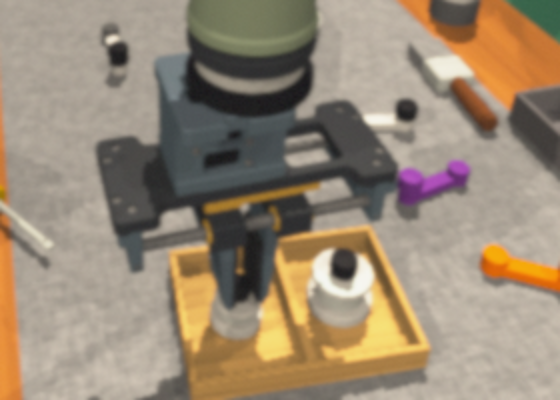

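>>> send_rows(
  motion=[
    [0, 0, 0, 0, 0, -1.5, -0.9],
    [0, 0, 0, 0, 0, 0, -0.9],
  ],
)

```text
time: 10.78
tcp_pos: [0.4641, -0.3746, 0.0339]
tcp_rot: [[-0.001, 1.0, 0.001], [1.0, 0.001, -0.0], [-0.0, 0.001, -1.0]]
force: [-0.7, 0.3, 1.0]
gripper_width: 0.0146
finger_force: 29.8
```

>>> send_rows(
  motion=[
    [0, 0, 0, 0, 0, 0, -0.5],
    [0, 0, 0, 0, 0, 0, -0.2],
    [0, 0, 0, 0, 0, 0, 0],
    [0, 0, 0, 0, 0, 15, 0],
    [0, 0, 0, 0, 0, 40, 0],
    [0, 0, 0, 0, 20, 30, 0],
    [0, 0, 0, -3, 50, 0, 0],
    [0, 0, 0, -3, 50, 0, 0],
  ],
)

```text
time: 11.78
tcp_pos: [0.4583, -0.2537, 0.1203]
tcp_rot: [[0.0, 1.0, 0.003], [1.0, -0.0, -0.001], [-0.001, 0.003, -1.0]]
force: [0.3, 0.2, -0.1]
gripper_width: 0.0458
finger_force: 0.0
```

>>> send_rows(
  motion=[
    [0, 0, -0.025, -4, 55, 0, 0],
    [0, 0, 0, -4, 55, 0, 0],
    [0, 0, 0, -4, 55, 0, 0],
    [0, 0, 0, -4, 55, 0, 0],
    [0, 0, 0, -2.5, 32, -20, 0],
    [0, 0, 0, 0, 0, -30, 0],
    [0, 0, 0, 0, 0, 0, 0],
  ],
)

```text
time: 12.65
tcp_pos: [0.4382, -0.002, 0.0682]
tcp_rot: [[0.023, 1.0, -0.003], [1.0, -0.023, 0.0], [-0.0, -0.003, -1.0]]
force: [-0.2, -0.2, -0.1]
gripper_width: 0.0455
finger_force: 0.0
```

```bash
python3 st.py
python3 - <<'E'
from h import *
f=grab_frame("side"); cv2.imwrite("pics/s5.png",cv2.resize(f["image"][100:360,200:480,::-1],None,fx=2.2,fy=2.2))
E
```

```text
12.65 tcp [438.2  -2.   68.2] yaw -1.3 tz [-3.1e-03  1.0e-04 -1.0e+00] w 45.5 ff 0.0 F [-0.2 -0.2 -0.1] q6 -0.01
```

View pics/s5.png

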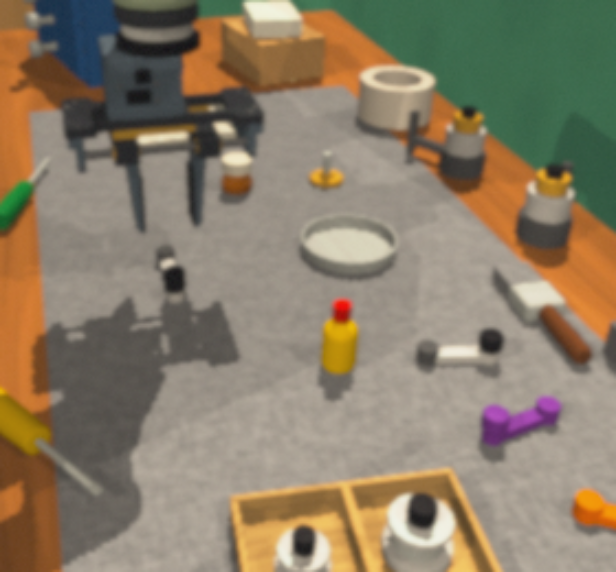

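Both spools stand upright in their bays, and the fingers straddle the large crank. I'll go down to about 3 mm and grip its arm.

>>> send_rows(
  motion=[
    [0, 0, 0, 0, 0, -30, 0],
    [0, 0, 0, 0, 0, -22, 0],
    [0, 0, 0, 0, 0, -9, 0],
    [0, 0, 0, 0, 0, -3, 0],
    [0, 0, 0, 0, 0, 0, 0],
  ],
)

```text
time: 13.32
tcp_pos: [0.4402, -0.0026, 0.0054]
tcp_rot: [[0.024, 1.0, 0.002], [1.0, -0.024, -0.0], [-0.0, 0.002, -1.0]]
force: [0.4, -0.5, 0.2]
gripper_width: 0.0459
finger_force: 0.0
```

>>> send_rows(
  motion=[
    [0, 0, 0, 0, 0, -2, -0.5],
    [0, 0, 0, 0, 0, 0, -0.9],
    [0, 0, 0, 0, 0, 0, -0.9],
    [0, 0, 0, 0, 0, 0, -0.9],
    [0, 0, 0, 0, 0, 0, -0.9],
    [0, 0, 0, 0, 0, 0, -0.9],
  ],
)

```text
time: 14.08
tcp_pos: [0.4393, -0.0024, 0.0028]
tcp_rot: [[0.024, 1.0, -0.0], [1.0, -0.024, 0.0], [0.0, -0.0, -1.0]]
force: [-0.7, 0.2, 2.2]
gripper_width: 0.0138
finger_force: 30.0
```

>>> send_rows(
  motion=[
    [0, 0, 0, 0, 0, 10, -0.9],
    [0, 0, 0, 0, 0, 35, -0.9],
    [0, 0, 0, 0, 10, 45, -0.9],
    [0, 0, 0.023, 5, 40, 10, -0.9],
    [0, 0, 0.023, 6, 54, 0, -0.9],
    [0, 0, 0.023, 6, 54, 0, -0.9],
    [0, 0, 0.023, 6, 54, 0, -0.9],
    [0, 0, 0.023, 6, 54, 0, -0.9],
  ],
)

```text
time: 15.08
tcp_pos: [0.4685, 0.2654, 0.1033]
tcp_rot: [[-0.092, 0.996, 0.001], [0.996, 0.092, 0.0], [0.0, 0.001, -1.0]]
force: [0.2, 0.4, -0.3]
gripper_width: 0.0136
finger_force: 30.0
```

>>> send_rows(
  motion=[
    [0, 0, 0, 6, 54, 0, -0.9],
    [0, 0, 0, 5, 50, 0, -0.9],
    [0, 0, 0, 4, 20, 0, -0.9],
    [0, 0, 0, 0, 0, -20, -0.9],
    [0, 0, 0, 0, 0, -20, -0.9],
    [0, 0, 0, 0, 0, 0, -0.9],
  ],
)

```text
time: 15.82
tcp_pos: [0.4823, 0.3869, 0.0614]
tcp_rot: [[-0.091, 0.996, -0.003], [0.996, 0.091, -0.002], [-0.002, -0.003, -1.0]]
force: [0.4, -0.3, -0.7]
gripper_width: 0.0135
finger_force: 30.0
```

```bash
python3 st.py
python3 - <<'E'
from h import *
f=grab_frame("side"); cv2.imwrite("pics/s6.png",cv2.resize(f["image"][60:230,160:400,::-1],None,fx=3,fy=3))
E
```

```text
15.82 tcp [482.3 386.9  61.4] yaw 5.2 tz [-0.0028 -0.0022 -1.    ] w 13.5 ff 29.999750554561615 F [ 0.4 -0.3 -0.7] q6 0.57
```

View pics/s6.png

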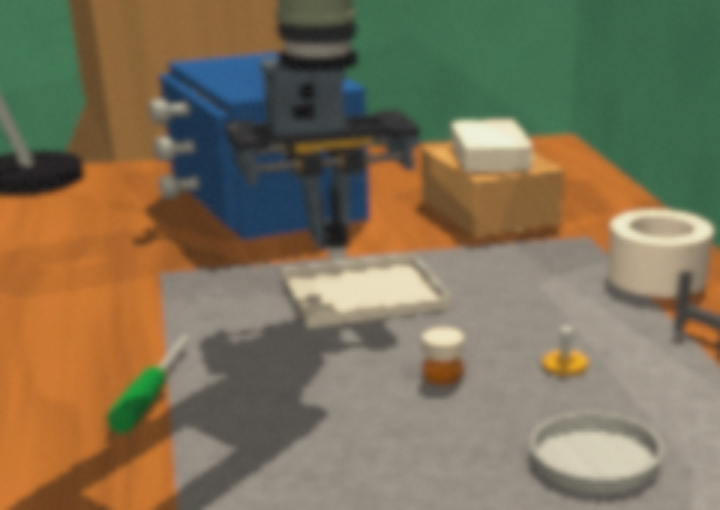

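The crank is held level over the tray, with the knob towards the camera at about (333,235) in the crop. I'll lower it.

>>> send_rows(
  motion=[
    [0, 0, 0, 0, 0, -25, -0.9],
    [0, 0, 0, 0, 0, -18, -0.9],
    [0, 0, 0, 0, 0, -7, -0.9],
    [0, 0, 0, 0, 0, -2.5, -0.9],
    [0, 0, 0, 0, 0, -1, -0.9],
    [0, 0, 0, 0, 0, 0, -0.9],
  ],
)

```text
time: 16.62
tcp_pos: [0.4837, 0.3878, 0.0097]
tcp_rot: [[-0.091, 0.996, 0.001], [0.996, 0.091, 0.001], [0.001, 0.001, -1.0]]
force: [-0.7, -0.1, -1.0]
gripper_width: 0.0132
finger_force: 30.0
```

>>> send_rows(
  motion=[
    [0, 0, 0, 0, 0, -2, -0.9],
    [0, 0, 0, 0, 0, -1, -0.9],
    [0, 0, 0, 0, 0, 0, -0.9],
  ],
)

```text
time: 17.0
tcp_pos: [0.4833, 0.3875, 0.0061]
tcp_rot: [[-0.091, 0.996, -0.0], [0.996, 0.091, -0.0], [-0.0, -0.0, -1.0]]
force: [-1.5, -0.4, -0.5]
gripper_width: 0.0136
finger_force: 30.0
```

>>> send_rows(
  motion=[
    [0, 0, 0, 0, 0, -0.7, -0.9],
    [0, 0, 0, 0, 0, 0, -0.6],
    [0, 0, 0, 0, 0, 0, -0.35],
    [0, 0, 0, 0, 0, 0, -0.35],
    [0, 0, 0, 0, 0, 15, -0.35],
    [0, 0, 0, 0, 0, 40, -0.35],
    [0, 0, 0, 0, 0, 50, 0],
    [0, 0, 0, 20, -50, 0, 0],
  ],
)

```text
time: 18.0
tcp_pos: [0.5059, 0.3415, 0.1163]
tcp_rot: [[-0.095, 0.995, 0.01], [0.995, 0.095, 0.007], [0.006, 0.011, -1.0]]
force: [1.0, 0.9, -1.0]
gripper_width: 0.0449
finger_force: 0.0
```

>>> send_rows(
  motion=[
    [0, 0, 0.15, 20, -55, 0, 0],
    [0, 0, 0.15, 20, -55, 0, 0],
    [0, 0, 0.15, 20, -55, 0, 0],
    [0, 0, 0.15, 20, -55, 0, 0],
    [0, 0, 0.15, 20, -55, 0, 0],
    [0, 0, 0.15, 20, -55, 0, 0],
  ],
)

```text
time: 18.75
tcp_pos: [0.6242, 0.0057, 0.1119]
tcp_rot: [[-0.839, 0.544, 0.002], [0.544, 0.839, 0.0], [-0.002, 0.001, -1.0]]
force: [0.2, 0.6, -0.8]
gripper_width: 0.0452
finger_force: 0.0
```

```bash
python3 st.py
python3 - <<'E'
from h import *
f=grab_frame("side"); im=f["image"]; v=im.max(2); 
print(v[248:270,386:432:1])
t=grab_frame("top")
cv2.imwrite("pics/t7.png",cv2.resize(t["image"][180:260,120:200,::-1],None,fx=5,fy=5,interpolation=cv2.INTER_CUBIC))
for n,X in (("hub",(.638,-.187,.016)),("knob",(.693,-.2,.028)),("knobmid",(.693,-.2,.014))): print(n,proj(f,X).round(1))
E
```

```text
18.75 tcp [624.2   5.7 111.9] yaw 57.1 tz [ 1.9e-03  2.0e-04 -1.0e+00] w 45.2 ff 0.0 F [ 0.2  0.6 -0.8] q6 -1.01
[[155 157 160 ... 167 167 168]
 [152 151 153 ... 166 168 169]
 [152 151 150 ... 166 168 169]
 ...
 [175 173 167 ... 168 171 172]
 [177 177 175 ... 166 171 173]
 [176 176 177 ... 164 171 171]]
hub [393.  256.5]
knob [422.2 251.2]
knobmid [421.2 256.9]
```

View pics/t7.png

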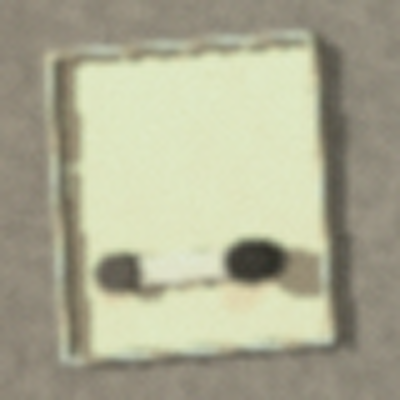

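The large crank lies flat in the front half of the white tray, with its hub at (120,272) and knob at (253,262) in the crop. Next I'll refine the small crank from the side view.

Run:
```python
from h import *
f=grab_frame("side"); v=f["image"].max(2)
m=np.zeros(v.shape,bool)
def fit(m,z):
    for c,s,_ in blobs(m,12): print(c.round(1),s,"hi",[(1000*toplane(f,(s[0]+(s[2]-1)/2,c[1]),zz)).round(1) for zz in z])
m[244:270,412:432]=v[244:270,412:432]<80; fit(m,[.018,.022]); m[:]=0
m[250:270,384:404]=v[250:270,384:404]<112; fit(m,[.008,.012])
np.set_printoptions(linewidth=250,threshold=9999)
print(v[252:268:2,386:432])
```

```text
[422.8 254.8] [418 250  10  11  85] hi [array([ 695.7, -199. ,   18. ]), array([ 692.6, -203.5,   22. ])]
[393.3 262.5] [389 257   9  12  80] hi [array([ 635.1, -195.2,    8. ]), array([ 632.5, -199.7,   12. ])]
[[159 159 161 163 170 171 171 169 169 170 170 166 165 164 165 163 167 169 169 171 174 174 173 171 171 172 171 171 169 166 156 131  94  62  51  52  53  50  51  49  56  78 112 145 162 167]
 [166 167 169 168 165 155 150 145 144 146 153 159 165 169 173 173 173 171 170 170 171 173 173 171 173 174 174 172 170 167 155 123  79  45  41  44  49  52  50  49  47  56  86 124 147 153]
 [167 166 162 147 134 121 116 115 112 113 115 122 138 154 170 177 182 184 182 184 186 187 189 190 189 188 187 186 187 187 175 140  85  43  32  31  35  34  34  35  36  58  94 129 146 154]
 [167 164 155 131 109 103 108 113 112 110 111 115 132 172 210 225 232 235 235 235 236 237 237 236 236 235 234 232 230 227 215 171 113  65  42  33  33  34  31  35  49  79 116 140 153 158]
 [156 153 141 114  84  75  80  87  90  92  91  94 129 185 223 236 239 240 239 239 239 240 240 240 239 240 239 238 237 232 222 195 157 133 112  99  87  79  81  91 107 127 144 152 153 157]
 [152 147 130  99  77  68  69  73  71  71  73  88 130 169 191 198 200 200 200 199 198 199 198 200 198 199 197 196 196 193 188 176 167 163 161 158 155 150 146 145 145 148 155 158 160 163]
 [155 146 132 107  83  71  72  71  70  71  74  98 126 147 154 153 154 154 153 154 154 152 152 152 151 152 153 153 150 151 149 149 150 151 153 156 157 153 145 138 142 154 163 166 166 166]
 [169 166 155 134 111 100  94  88  86  88  92 105 125 135 132 126 129 134 136 132 129 129 133 135 135 134 135 136 134 131 120 115 112 113 116 117 120 120 116 112 119 142 159 168 166 168]]
```

>>> send_rows(
  motion=[
    [0, 0, 0.09, 10.5, -49.8, 0, 0],
    [0, 0, 0.09, 10.5, -49.8, 0, 0],
    [0, 0, 0.09, 10.5, -49.8, 0, 0],
    [0, 0, 0.086, 10.8, -49.8, 0, 0],
    [0, 0, 0, 0, 0, -40, 0],
    [0, 0, 0, 0, 0, -20, 0],
    [0, 0, 0, 0, 0, 0, 0],
  ],
)

```text
time: 19.77
tcp_pos: [0.6645, -0.1898, 0.0492]
tcp_rot: [[-0.975, 0.221, -0.004], [0.221, 0.975, 0.002], [0.004, 0.001, -1.0]]
force: [-0.6, 0.5, -0.1]
gripper_width: 0.046
finger_force: 0.0
```

```bash
python3 st.py; python3 st.py
python3 - <<'E'
from h import *
f=grab_frame("side"); cv2.imwrite("pics/s8.png",cv2.resize(f["image"][170:300,330:500,::-1],None,fx=4,fy=4))
E
```

```text
19.77 tcp [ 664.5 -189.8   49.2] yaw 77.2 tz [-0.0037  0.0017 -1.    ] w 46.0 ff 0.0 F [-0.6  0.5 -0.1] q6 -1.64
19.77 tcp [ 664.5 -189.8   49.2] yaw 77.2 tz [-0.0037  0.0017 -1.    ] w 46.0 ff 0.0 F [-0.6  0.5 -0.1] q6 -1.64
```

View pics/s8.png

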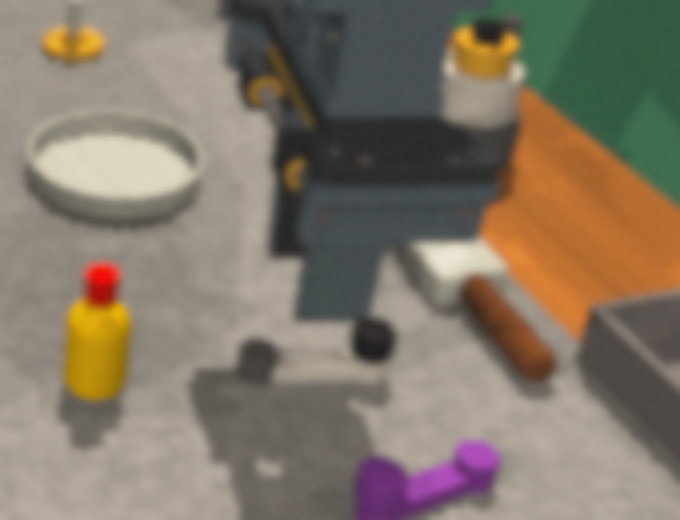

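Run:
```python
from h import *
f=grab_frame("side"); o=bot.get_obs(); R=o["tcp_rot"]; p=o["tcp_pos"]; print(p,R[:,1])
for s in (.023,.0365):
  for d in (-.016,0,.016): print(s,d,(proj(f,p-s*R[:,1]+d*R[:,0])-[330,170])*4)
c=toplane(f,(408.2,258.5),.012); print(c)
for X in ((.6665,-.1935,.012),(.6645,-.1935,.012)): print(proj(f,X))
```

```text
[ 0.66643705 -0.19060597  0.05172312] [2.21130860e-01 9.75244119e-01 2.27425066e-04]
0.023 -0.016 [363.01102852 310.14089354]
0.023 0 [329.48860573 310.83207041]
0.023 0.016 [295.88544367 311.52491198]
0.0365 -0.016 [371.07079468 327.58171815]
0.0365 0 [336.99412942 328.30585681]
0.0365 0.016 [302.8340072  329.03176896]
[ 0.66701583 -0.19580104  0.012     ]
[407.42955608 257.84019475]
[406.51180572 257.99944642]
```

>>> send_rows(
  motion=[
    [0, 0, 0, 0.6, -2.5, -20, 0],
    [0, 0, 0, 0, 0, -18, 0],
    [0, 0, 0, 0, 0, -6, 0],
    [0, 0, 0, 0, 0, -3, 0],
    [0, 0, 0, 0, 0, 0, 0],
  ],
)

```text
time: 20.5
tcp_pos: [0.6664, -0.1942, 0.0035]
tcp_rot: [[-0.975, 0.222, 0.0], [0.222, 0.975, 0.0], [-0.0, 0.0, -1.0]]
force: [-0.3, 0.1, 0.1]
gripper_width: 0.0453
finger_force: 0.0
```

>>> send_rows(
  motion=[
    [0, 0, 0, 0, 0, 0, -0.5],
    [0, 0, 0, 0, 0, 0, -0.9],
    [0, 0, 0, 0, 0, 0, -0.9],
    [0, 0, 0, 0, 0, 0, -0.9],
    [0, 0, 0, 0, 0, 0, -0.9],
    [0, 0, 0, 0, 0, 0, -0.9],
  ],
)

```text
time: 21.25
tcp_pos: [0.6664, -0.1943, 0.0037]
tcp_rot: [[-0.975, 0.222, 0.0], [0.222, 0.975, -0.0], [-0.0, -0.0, -1.0]]
force: [-1.1, -0.4, 1.4]
gripper_width: 0.0134
finger_force: 30.0
```

>>> send_rows(
  motion=[
    [0, 0, 0, 0, 0, 10, -0.9],
    [0, 0, 0, 0, 0, 35, -0.9],
    [0, 0, 0, 0, 0, 50, -0.9],
    [0, 0, -0.1, -6, 30, 15, -0.9],
    [0, 0, -0.115, -10, 50, 0, -0.9],
    [0, 0, -0.115, -10, 54, 0, -0.9],
    [0, 0, -0.115, -10, 54, 0, -0.9],
    [0, 0, -0.115, -10, 54, 0, -0.9],
  ],
)

```text
time: 22.25
tcp_pos: [0.6199, 0.0496, 0.1141]
tcp_rot: [[-0.705, 0.709, 0.001], [0.709, 0.705, 0.0], [-0.0, 0.001, -1.0]]
force: [0.3, 0.2, 0.1]
gripper_width: 0.0136
finger_force: 30.0
```

>>> send_rows(
  motion=[
    [0, 0, -0.115, -10, 54, 0, -0.9],
    [0, 0, -0.115, -10, 54, 0, -0.9],
    [0, 0, -0.115, -10, 54, 0, -0.9],
    [0, 0, -0.115, -10, 54, 0, -0.9],
    [0, 0, -0.115, -10, 54, 0, -0.9],
    [0, 0, -0.115, -10, 50, 0, -0.9],
    [0, 0, -0.012, -4.5, 25, 0, -0.9],
    [0, 0, 0, 0, 0, 0, -0.9],
  ],
)

```text
time: 23.25
tcp_pos: [0.555, 0.3948, 0.1136]
tcp_rot: [[-0.088, 0.996, 0.0], [0.996, 0.088, 0.0], [0.0, 0.0, -1.0]]
force: [0.9, -1.0, -0.5]
gripper_width: 0.0136
finger_force: 30.0
```

```bash
python3 st.py
python3 - <<'E'
from h import *
f=grab_frame("side"); cv2.imwrite("pics/s9.png",cv2.resize(f["image"][60:230,160:400,::-1],None,fx=3,fy=3))
E
python3 st.py
```

```text
23.25 tcp [555.  394.8 113.6] yaw 5.0 tz [ 2.e-04  4.e-04 -1.e+00] w 13.6 ff 30.000171661376953 F [ 0.9 -1.  -0.5] q6 0.51
23.3 tcp [555.4 393.2 113.6] yaw 5.0 tz [ 0.e+00 -6.e-04 -1.e+00] w 13.8 ff 29.999954402446747 F [ 0.6 -0.7 -0.7] q6 0.51
```

View pics/s9.png

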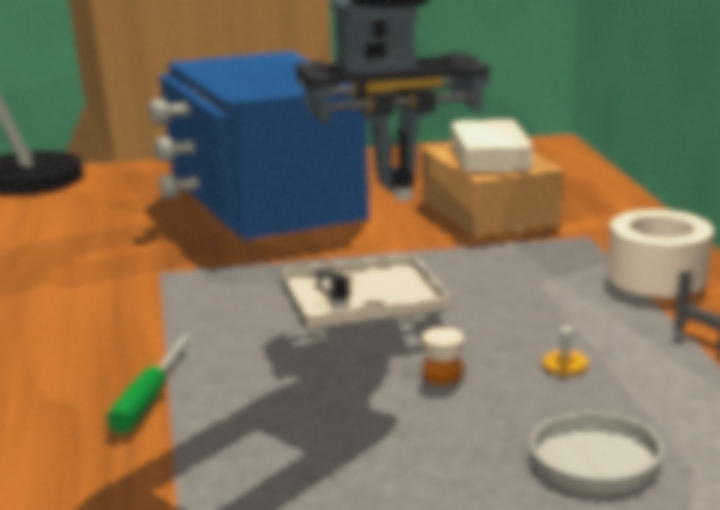

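The small crank is held level over the free half of the tray, and the large one lies flat at (335,285) in the crop. I'll lower it.

>>> send_rows(
  motion=[
    [0, 0, 0, 0, 0, -40, -0.9],
    [0, 0, 0, 0, 0, -40, -0.9],
    [0, 0, 0, 0, 0, -15, -0.9],
    [0, 0, 0, 0, 0, -6, -0.9],
    [0, 0, 0, 0, 0, -3, -0.9],
    [0, 0, 0, 0, 0, -1, -0.9],
    [0, 0, 0, 0, 0, 0, -0.9],
  ],
)

```text
time: 24.18
tcp_pos: [0.5562, 0.3932, 0.0094]
tcp_rot: [[-0.085, 0.996, 0.001], [0.996, 0.085, 0.001], [0.001, 0.001, -1.0]]
force: [-0.0, -0.3, -0.1]
gripper_width: 0.0139
finger_force: 30.0
```

>>> send_rows(
  motion=[
    [0, 0, 0, 0, 0, -2, -0.9],
    [0, 0, 0, 0, 0, -0.7, -0.9],
    [0, 0, 0, 0, 0, 0, -0.9],
  ],
)

```text
time: 24.55
tcp_pos: [0.556, 0.3931, 0.0067]
tcp_rot: [[-0.085, 0.996, 0.001], [0.996, 0.085, 0.001], [0.0, 0.001, -1.0]]
force: [-1.6, -0.2, 5.4]
gripper_width: 0.0136
finger_force: 30.0
```

>>> send_rows(
  motion=[
    [0, 0, 0, 0, 0, 0, -0.6],
    [0, 0, 0, 0, 0, 0, -0.35],
    [0, 0, 0, 0, 0, 0, -0.35],
    [0, 0, 0, 0, 0, 15, -0.35],
    [0, 0, 0, 0, 0, 45, -0.35],
    [0, 0, 0, 0, 0, 50, 0],
    [0, 0, 0, 20, -40, 0, 0],
    [0, 0, 0, 24, -46, 0, 0],
  ],
)

```text
time: 25.55
tcp_pos: [0.6005, 0.3071, 0.1181]
tcp_rot: [[-0.087, 0.996, 0.003], [0.996, 0.087, 0.002], [0.001, 0.003, -1.0]]
force: [-0.3, 0.3, -0.7]
gripper_width: 0.0453
finger_force: 0.0
```

>>> send_rows(
  motion=[
    [0, 0, 0, 24, -46, 0, 0],
    [0, 0, 0, 24, -46, 0, 0],
    [0, 0, 0, 21, -40, 0, 0],
    [0, 0, 0, 0, 0, -30, 0],
    [0, 0, 0, 0, 0, -20, 0],
    [0, 0, 0, 0, 0, 0, 0],
  ],
)

```text
time: 26.3
tcp_pos: [0.6679, 0.1745, 0.0649]
tcp_rot: [[-0.085, 0.996, -0.003], [0.996, 0.085, -0.001], [-0.0, -0.003, -1.0]]
force: [0.1, 0.0, 0.7]
gripper_width: 0.0459
finger_force: 0.0
```

```bash
python3 - <<'E'
from h import *
t=grab_frame("top"); f=grab_frame("side")
a=cv2.resize(t["image"][180:260,120:200,::-1],(400,400),interpolation=cv2.INTER_CUBIC)
b=cv2.resize(f["image"][100:200,300:400,::-1],(400,400),interpolation=cv2.INTER_CUBIC)
cv2.imwrite("pics/c10.png",np.hstack([a,b]))
o=bot.get_obs(); p=o["tcp_pos"]; print(p)
for X in (p,(.6685,.175,.04),(p[0],p[1],.04)): print((proj(f,X)-[300,100])*4)
E
python3 st.py
```

```text
[0.66942783 0.17513239 0.06704754]
[196.20588417 240.90930821]
[193.07651801 277.38562104]
[194.28561456 277.17340268]
26.4 tcp [669.4 175.1  67. ] yaw 4.9 tz [ 1.8e-03  4.0e-04 -1.0e+00] w 45.4 ff 0.0 F [ 0.4  0.3 -0.5] q6 0.15
```

View pics/c10.png

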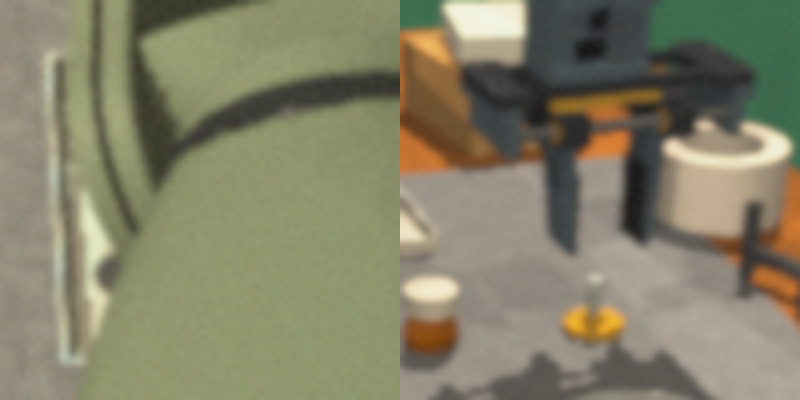

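The arm hides the white tray from above. In the side view the gear's shaft top is at (196,277), which matches the projection. I'll descend and grip the shaft.

>>> send_rows(
  motion=[
    [0, 0, 0, 0, 0, -25, 0],
    [0, 0, 0, 0, 0, -17, 0],
    [0, 0, 0, 0, 0, -7, -0.2],
    [0, 0, 0, 0, 0, 0, -0.6],
    [0, 0, 0, 0, 0, 0, -1],
    [0, 0, 0, 0, 0, 0, -1],
    [0, 0, 0, 0, 0, 0, -1],
    [0, 0, 0, 0, 0, 0, -1],
  ],
)

```text
time: 27.4
tcp_pos: [0.6692, 0.175, 0.0175]
tcp_rot: [[-0.085, 0.996, 0.001], [0.996, 0.085, 0.0], [0.0, 0.001, -1.0]]
force: [-0.5, 1.0, 3.5]
gripper_width: 0.009
finger_force: 30.0
```

>>> send_rows(
  motion=[
    [0, 0, 0, 0, 0, 10, -1],
    [0, 0, 0, 0, 0, 30, -1],
    [0, 0, 0, 0, 0, 30, -1],
    [0, 0, 0, -6, -30, 0, -1],
    [0, 0, 0, -9, -45, 0, -1],
    [0, 0, 0, -9, -46, 0, -1],
    [0, 0, 0, -9, -46, 0, -1],
    [0, 0, 0, 0, 0, 0, -1],
  ],
)

```text
time: 28.4
tcp_pos: [0.6351, 0.0049, 0.0872]
tcp_rot: [[-0.081, 0.997, -0.0], [0.997, 0.081, -0.001], [-0.001, -0.0, -1.0]]
force: [0.2, 1.4, -0.3]
gripper_width: 0.0093
finger_force: 30.0
```

```bash
python3 - <<'E'
from h import *
t=grab_frame("top"); f=grab_frame("side")
a=cv2.resize(t["image"][180:260,120:200,::-1],(400,400),interpolation=cv2.INTER_CUBIC)
b=cv2.resize(f["image"][150:250,310:410,::-1],(400,400),interpolation=cv2.INTER_CUBIC)
cv2.imwrite("pics/c11.png",np.hstack([a,b]))
print((1000*toplane(t,(316.8,169.8),.016)).round(1))
E
python3 st.py
```

```text
[635.5   8.3  16. ]
28.5 tcp [636.    7.8  87.1] yaw 4.8 tz [ 6.e-04  6.e-04 -1.e+00] w 8.8 ff 30.00008136034012 F [ 0.4  0.1 -0.7] q6 -0.09
```

View pics/c11.png

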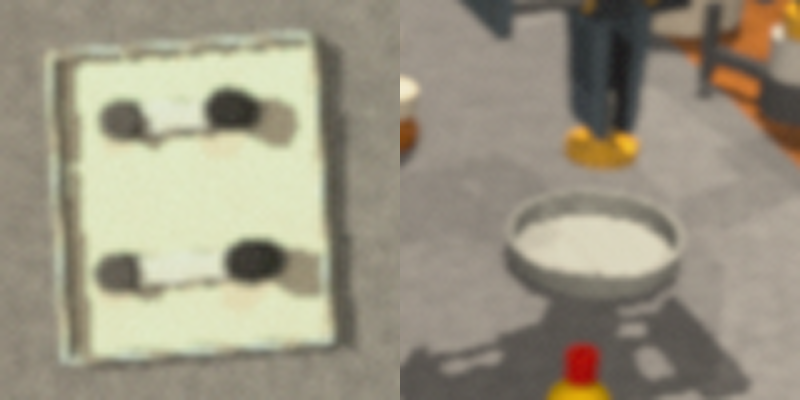

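Both cranks lie flat, knobs up, well apart in the white tray. The gear hangs upright over the dish, at (600,150) in the crop. I'll lower it.

>>> send_rows(
  motion=[
    [0, 0, 0, 0, 0, -25, -1],
    [0, 0, 0, 0, 0, -25, -1],
    [0, 0, 0, 0, 0, -9, -1],
    [0, 0, 0, 0, 0, -4, -1],
    [0, 0, 0, 0, 0, -2, -1],
    [0, 0, 0, 0, 0, 0, -1],
    [0, 0, 0, 0, 0, 0, -1],
  ],
)

```text
time: 29.38
tcp_pos: [0.6362, 0.0078, 0.0224]
tcp_rot: [[-0.085, 0.996, 0.001], [0.996, 0.085, 0.0], [-0.0, 0.001, -1.0]]
force: [-0.0, -0.4, -0.8]
gripper_width: 0.0092
finger_force: 30.0
```

>>> send_rows(
  motion=[
    [0, 0, 0, 0, 0, -1.5, -1],
    [0, 0, 0, 0, 0, -0.7, -1],
    [0, 0, 0, 0, 0, 0, -1],
  ],
)

```text
time: 29.75
tcp_pos: [0.6361, 0.0078, 0.0205]
tcp_rot: [[-0.085, 0.996, 0.001], [0.996, 0.085, -0.0], [-0.0, 0.001, -1.0]]
force: [-1.7, 0.2, 4.8]
gripper_width: 0.0093
finger_force: 30.0
```

Contact. I'll release, rise and clear the view.

>>> send_rows(
  motion=[
    [0, 0, 0, 0, 0, 0, -0.6],
    [0, 0, 0, 0, 0, 0, -0.35],
    [0, 0, 0, 0, 0, 0, -0.35],
    [0, 0, 0, 0, 0, 15, -0.35],
    [0, 0, 0, 0, 0, 45, -0.35],
    [0, 0, 0, 0, 0, 60, 0],
    [0, 0, 0, 0, 0, 40, 0],
    [0, 0, 0, -40, 40, 20, 0],
  ],
)

```text
time: 30.75
tcp_pos: [0.5987, 0.0468, 0.2033]
tcp_rot: [[-0.081, 0.997, 0.008], [0.997, 0.081, 0.0], [-0.001, 0.008, -1.0]]
force: [-1.1, 0.6, -0.2]
gripper_width: 0.0458
finger_force: 0.0
```

>>> send_rows(
  motion=[
    [0, 0, 0, -40, 45, 0, 0],
    [0, 0, 0, -40, 45, 0, 0],
    [0, 0, 0, -40, 45, 0, 0],
    [0, 0, 0, -20, 45, 0, 0],
    [0, 0, 0, 0, 0, 0, 0],
    [0, 0, 0, 0, 0, 0, 0],
  ],
)

```text
time: 31.5
tcp_pos: [0.4561, 0.2277, 0.2003]
tcp_rot: [[-0.085, 0.996, 0.001], [0.996, 0.085, -0.0], [-0.0, 0.001, -1.0]]
force: [0.4, -1.0, 0.7]
gripper_width: 0.0458
finger_force: 0.0
```

```bash
python3 st.py
python3 - <<'E'
from h import *
f=grab_frame("side"); im=f["image"]
cv2.imwrite("pics/end.png",cv2.resize(im[120:400,200:560,::-1],None,fx=2.1,fy=2.1,interpolation=cv2.INTER_CUBIC))
E
```

```text
31.5 tcp [456.1 227.7 200.3] yaw 4.9 tz [ 1.4e-03 -1.0e-04 -1.0e+00] w 45.8 ff 0.0 F [ 0.4 -1.   0.7] q6 0.36
```

View pics/end.png

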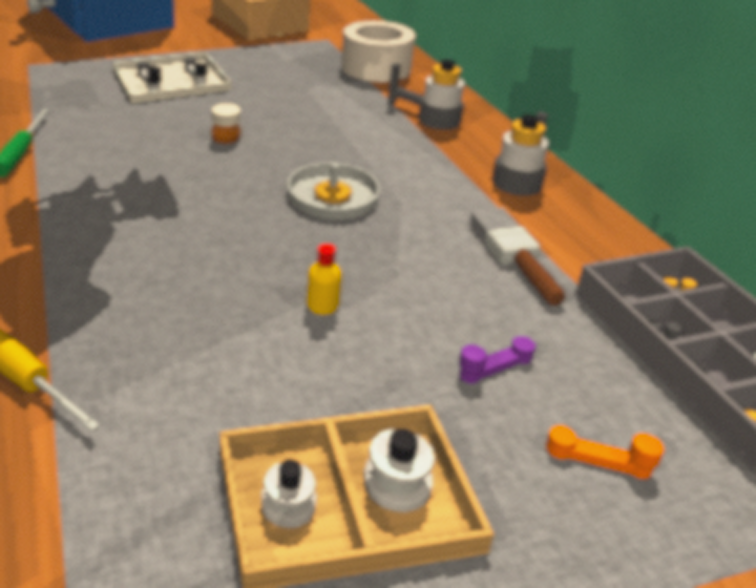

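Everything is in place: spools upright at (290,490) and (400,465), gear shaft-up at (333,185), cranks flat at (150,72) and (197,68), bottle and jar unmoved.

```bash
python3 -c "
from cell import bot
print(bot.close_job())"
```

```text
the job is handed in; nothing more can be done
None
```

The job is handed in: one spool stands upright in each bay of the wooden tray, both cranks lie flat and apart with knobs up in the white tray, and the gear is in the dish with its shaft up; the oil bottle, grease jar and look-alikes were not touched, and it took about 32 s.

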